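# File a read test cassette under the sprung arm of the results holder

## Robot

A 7-joint arm with a two-finger parallel gripper is mounted at the origin on the work surface. World frame = base frame: x ahead of the robot, y to its left, z up, the work surface at z = 0. Lengths are in m, angles in rad, forces in N, time in s.
With the tool pointing down it reaches from about 0.4 to 0.875 m from the base axis. Payload 19.3 kg.
Tool frame: the origin (TCP) lies at the very end of the fingers, on their centre line; the grasp point (between the pads) lies 19 mm behind it; z points along the fingers, y is the direction in which the jaws open and shut (so a half turn about z gives the same grasp; the last joint's range is limited). The gripper opens to 85 mm and grips with 20 to 120 N. Pads are 22 mm wide; open, the fingers measure 114 mm over their backs; the gripper's body (76 mm by 85 mm) begins 54 mm behind the grasp point. The pads swing forward as they close: fully open they stand 13 mm farther back than shut.
Start: joints at [1.234, 0.521, -0.036, 1.599, 0.021, 1.021, -0.113], TCP at [0.165, -0.603, 0.231] pointing down, gripper open.
Joint ranges: [-2.91, 2.91], [-0.3, 2.13], [-1.5, 1.42], [0.17, 2.43], [-1.26, 4.41], [0.16, 1.93], [-2.52, 2.52]. Speed limits (rad/s): [1.89, 1.89, 2.39, 2.39, 3.01, 3.01, 3.01].

## Interface

Orientations are given as [roll, pitch, yaw] about the fixed x, y, z axes, in that order (R = Rz(yaw) Ry(pitch) Rx(roll)).
In Python, from workcell import bot gives the robot as it stands.
- The arm moves only by the tool apply_moves, never from a script. Its argument "commands" is a list of rows, each an object with "travel": the shift along the tool's x, y, z in m, a list of three; "twist": the turn, a rotation vector about the tool's x, y, z in degrees, a list of three; "claw": the finger opening in m, from 0 to 0.0854. A call has 1 to 10 rows; each row is the pose to reach, as a shift and turn from the pose commanded when the call began, along the tool's axes at that moment; what a row does not reach only later rows make up. A row lasts 1/10 s, in which the tool goes at most 50 mm and 8.59 degrees, less where a joint would pass 70% of its speed; a pose out of reach is approached as far as the arm can. A call with a gripper value outside its range is refused whole. The fingers move at their own pace and stop on an object; "force" is the grip in N (left out, the last holds). Time passes only in rows, so rows that repeat a pose let the fingers close. It gives the time, the measured TCP pose, the force and the opening at its end, in the units of the state.
- bot.observe(): the state, without advancing time (a new reading comes with each control period).
- bot.grab_frame(name): name is "side" or "top" or "wrist"; returns a dict with "frame" (384x512x3 uint8, blue, green, red), "fx", "fy", "cx", "cy" (pixels), "pose" (4x4, takes a point from camera to world coordinates); the wrist camera has in their place "tool_from_camera" (4x4, takes a point from camera to tool coordinates, whose origin is the TCP and whose axes are the flange's). Camera axes: x right, y up, looking along -z (the intrinsics and any distortion apply to the point x, -y, -z); pixel columns grow to the right and rows downward; lengths in m; the calibration is good to about 2 mm. A picture is of the moment at which its call begins: read the wrist's pose just before it. There is no depth.
- bot.job_done(): hands the job in, once; it reports no verdict.
The state is a dict: "clock": time; "qpos": joint angles; "qd": joint speeds; "joint_efforts": joint torques, N m; "position": TCP position; "tool_rot": TCP orientation; "force": force on the tool from outside, world axes, zero at the start; "moment": the same for the moment, N m; "grip_width": finger opening in m.
Only numpy, scipy, OpenCV 4.12 (cv2) and the standard library are available. Lean on these libraries where they do the work, as an engineer would, in place of code of your own. Each camera call takes 0.05 s, during which the arm holds its last target.

## Task

The blood test in the analyser has been read: take the cassette out and file it flat on top of the pile in the steel results holder, ridged grip end first under the sprung arm and pushed home against the back stop, so that its result window stays in the open at the holder's front like the others. The ridged end is all that can be held while it sits in the analyser, so you will have to lay the cassette down flat on a free bit of the table top and take it again by the window end. Do not shift the pile or any of the other things on the table.

Things in the scene. Friction and masses are not known exactly. Their poses are not given: they have to be found in the camera images.
- cassette_center (a point): the read test cassette, flat white plastic, 110 x 42 x 8 mm (x, y, z), about 35 g: its centre, half-way up. +x points to the grip end (five grey cross ridges), -x to the end with the result window (9 to 43 mm from the centre). It starts face up in the analyser's slot, window end inside, the ridged end sticking out 44 to 56 mm, its underside 20 mm above the table
- analyser: white box-shaped analyser fixed to the table, 160 deep x 110 wide x 62 mm high, dark screen on top. Origin on the table below the mouth of its slot, in the middle of its front face; +x points into the machine, so the cassette comes out straight towards its -x. Slot 47 wide, 11 high, 68 mm deep, its floor 20 mm above the table
- holder: steel results holder fixed to the table, open to the front (its -x). Origin on the table, on its centre line; +x points to its back stop, whose face is at x = 105 mm. Base plate x 15 to 135, y -35 to 35, 6 mm thick. Side guides 50 mm apart from x = 60 to 105; guides and stop are 36 mm high, hinge posts behind the stop 58 mm
- holder_home (a point): centre of a cassette that is filed home on top of the pile: at x = 50 mm, y = 0, 26 mm above the table in the holder's frame, with the same axes as the holder (the cassette then spans x = -5 to 105 and its +x points as the holder's). The pile is two cassettes, its top 22 mm above the table and its front end at about x = -7
- holder_arm (a joint): angle (rad) of the sprung arm, a 24 mm wide steel strip hinged at the back of the holder (level axis at x = 122 mm, 48 mm above the table). About 0 on the two-cassette pile, grows as the arm rises, about 0.11 with one more cassette under it
- holder_foot (a point): underside of the arm's foot, which bears on the pile with about 1.4 N at x = 50 mm of the holder. Ahead of the foot an upturned lip slopes up, at 17 degrees and steeper beyond x = 24 mm, to its tip at x = 15 mm, 37 mm above the table: a cassette slid along the top of the pile towards the stop lifts the arm by itself (3 to 7 N of push)
- pile_top_center (a point): upper cassette of the pile in the holder (same make, window end to the front); its centre
- pile_low_center (a point): lower cassette of the pile; its centre
- phone: smartphone lying flat, 140 x 70 x 9 mm (long side along its x), in front of the analyser; origin at the centre of its underside
- calculator: pocket calculator lying flat, 110 x 70 x 10 mm (long side along its x), in front of the holder; origin at the centre of its underside
- jar: white round jar, radius 24, height 65 mm; origin at the centre of its underside
- cup: open steel cup, radius 34 mm at the rim, height 55 mm; origin at the centre of its underside
- carton: small paper carton with a blue band, 75 x 45 x 40 mm (x, y, z); origin at the centre of its underside
- oximeter: grey finger-clip pulse oximeter, 62 x 36 x 32 mm (x, y, z); origin at the centre of its underside
- water: tall water bottle, radius 32, height 190 mm; origin at the centre of its underside
- sanitiser: clear spray bottle with a black nozzle, radius 27 mm, 160 mm tall, nozzle overhanging 33 mm to its -x; origin at the centre of its underside
There are look-alikes about, which are no part of the job. Leave any pink or turquoise look-alike of the part that bears cassette_center alone.

How it is judged:
By the outcome, as a careful person would: the job done as asked, in the order asked, and still so for the second after the job is handed in, with the robot touching nothing.
It also fails if it takes over 61 s, if anything falls off the work surface, if the arm or the gripper's body presses on something with over 40 N, if the wrist force passes 120 N, or if a joint passes its speed limit or range.

## Working session

There is one attempt and no reset: what is moved stays moved. The work goes in short steps, Python scripts to look and compute and a tool call to move; the robot and the scene stay as the last step left them, time stands still between calls to the robot, and variables do not carry over. Pictures are saved under pics/ and viewed, and the job is handed in when it is done.

Besides the shell and the picture viewer there is one more tool, called after "Request:" in YAML: its name, and indented under it one key for each argument. apply_moves: Moves the arm, as the interface text tells. Its arguments: {"type":"object","properties":{"commands":{"type":"array"},"force":{"type":"number"}},"required":["commands"]}

```bash
ls; mkdir -p pics
python3 - <<'E'
from workcell import bot
import cv2,numpy as np
print(bot.observe())
for n in ("side","top","wrist"):
    d=bot.grab_frame(n); cv2.imwrite(f"pics/{n}0.png",d["frame"])
    print(n,{k:(np.round(v,4).tolist() if hasattr(v,'shape') else v) for k,v in d.items() if k!="frame"})
E
```

```text
pics
{'clock': 0.0, 'qpos': array([ 1.23379502,  0.52200176, -0.03633996,  1.60000239,  0.02119092,
        1.02111404, -0.11278773]), 'qd': array([-1.41185188e-03, -3.62544295e-04,  7.89551537e-04,  7.23109101e-04,
        8.56445305e-04, -9.89239730e-05,  3.95221699e-04]), 'joint_efforts': array([ 1.76764638e-05, -9.27126217e+01,  1.98003799e+00, -3.69941711e+01,
        1.77724549e-02,  8.26149277e-03, -2.65100283e-05]), 'position': array([ 0.16466275, -0.60256461,  0.23073524]), 'tool_rot': array([-3.14045377e+00,  6.82146836e-05,  2.66809685e-01]), 'force': array([ 0.24602097, -0.06602801, -0.37448639]), 'moment': array([ 0.02665366,  0.03452449, -0.01797013]), 'grip_width': 0.08551278397481264}
side {'fx': 425.9768250272402, 'fy': 425.9768250272402, 'cx': 249.7343464894824, 'cy': 187.61643612177986, 'pose': [[0.896, 0.3434, -0.2815, 0.2396], [-0.4437, 0.6713, -0.5937, -0.7062], [-0.0149, 0.6569, 0.7539, 0.9462], [0.0, 0.0, 0.0, 1.0]]}
top {'fx': 368.9546349310796, 'fy': 368.9546349310796, 'cx': 245.1848033643413, 'cy': 189.2855416856212, 'pose': [[-0.0034, 0.9879, -0.1548, 0.4327], [-0.9998, -0.0004, 0.0195, -0.021], [0.0193, 0.1548, 0.9878, 1.0844], [0.0, 0.0, 0.0, 1.0]]}
wrist {'fx': 300.7310410331735, 'fy': 300.7310410331735, 'cx': 251.27727460129026, 'cy': 190.85635701233406, 'tool_from_camera': [[0.0001, 0.9496, 0.3135, 0.0814], [1.0, -0.0001, 0.0, -0.0002], [0.0, 0.3135, -0.9496, -0.1435], [0.0, 0.0, 0.0, 1.0]]}
```

View pics/side0.png

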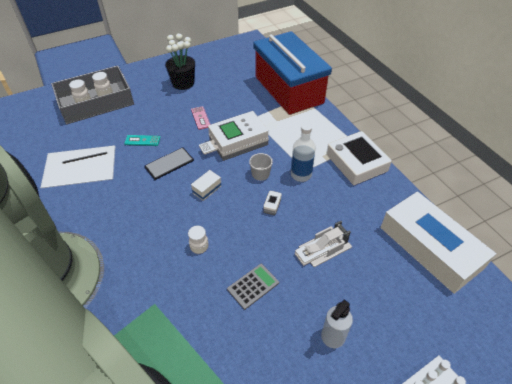

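View pics/top0.png

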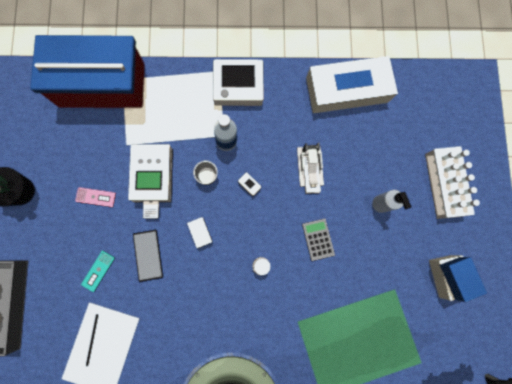

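View pics/wrist0.png

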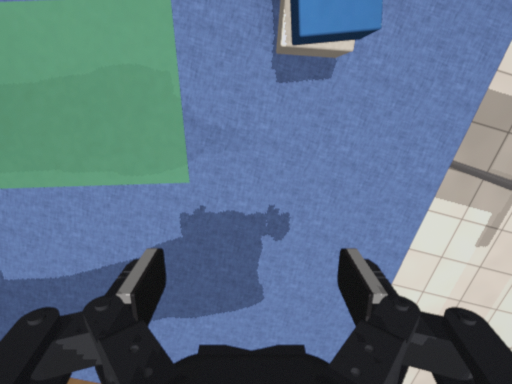

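```bash
cat > h.py <<'E'
from workcell import bot
import cv2,numpy as np
from scipy.spatial.transform import Rotation as R
np.set_printoptions(precision=4,suppress=True)
def toolT(o):
    T=np.eye(4);T[:3,:3]=R.from_euler('xyz',o["tool_rot"]).as_matrix();T[:3,3]=o["position"];return T
def grab(n):
    o=bot.observe();d=bot.grab_frame(n)
    if n=="wrist": d["pose"]=toolT(o)@d["tool_from_camera"]
    return d
def pix2(d,u,v,z):
    P=d["pose"];r=np.array([(u-d["cx"])/d["fx"],-(v-d["cy"])/d["fy"],-1.]);w=P[:3,:3]@r
    return P[:3,3]+w*(z-P[2,3])/w[2]
def proj(d,p):
    P=d["pose"];c=P[:3,:3].T@(np.asarray(p)-P[:3,3]);return np.array([d["cx"]+d["fx"]*c[0]/-c[2],d["cy"]+d["fy"]*-c[1]/-c[2]])
E
python3 - <<'E'
from h import *
t=cv2.imread("pics/top0.png");s=cv2.imread("pics/side0.png")
cv2.imwrite("pics/c1.png",np.hstack([cv2.resize(t[130:230,110:190],None,fx=5,fy=5,interpolation=cv2.INTER_CUBIC),cv2.resize(t[130:230,275:345],None,fx=5,fy=5,interpolation=cv2.INTER_CUBIC)]))
cv2.imwrite("pics/c2.png",np.hstack([cv2.resize(s[100:180,190:280],None,fx=4.4,fy=4.4,interpolation=cv2.INTER_CUBIC),cv2.resize(s[205:285,280:370],None,fx=4.4,fy=4.4,interpolation=cv2.INTER_CUBIC)]))
d=bot.grab_frame("top")
for n,u,v,z in [("anTL",131,146,.062),("anTR",172,146,.062),("anBL",129,201,.062),("anBR",170,202,.062),("casBL",143,217,.028),("casBR",158,217,.028),("holderfront",313,191,.022),("holderback",311,150,.03),("calc",319,240,.01),("phone",147,256,.01),("jar",261,267,.065),("cart",200,233,.04),("oxi",249,184,.032),("cup",206,173,.055),("water",226,130,.1),("san",382,204,.1)]:
    print(n,pix2(d,u,v,z))
E
```

```text
anTL [0.7175 0.2827 0.062 ]
anTR [0.7178 0.1667 0.062 ]
anBL [0.5602 0.2813 0.062 ]
anBR [0.5573 0.1679 0.062 ]
casBL [0.5184 0.2496 0.028 ]
casBR [0.5184 0.207  0.028 ]
holderfront [ 0.5941 -0.2404  0.022 ]
holderback [ 0.7153 -0.2367  0.03  ]
calc [ 0.4523 -0.2557  0.01  ]
phone [0.4086 0.2385 0.01  ]
jar [ 0.3793 -0.0834  0.065 ]
cart [0.4722 0.0856 0.04  ]
oxi [ 0.6131 -0.053   0.032 ]
cup [0.6409 0.0697 0.055 ]
water [0.7531 0.012  0.1   ]
san [ 0.5466 -0.4104  0.1   ]
```

View pics/c1.png

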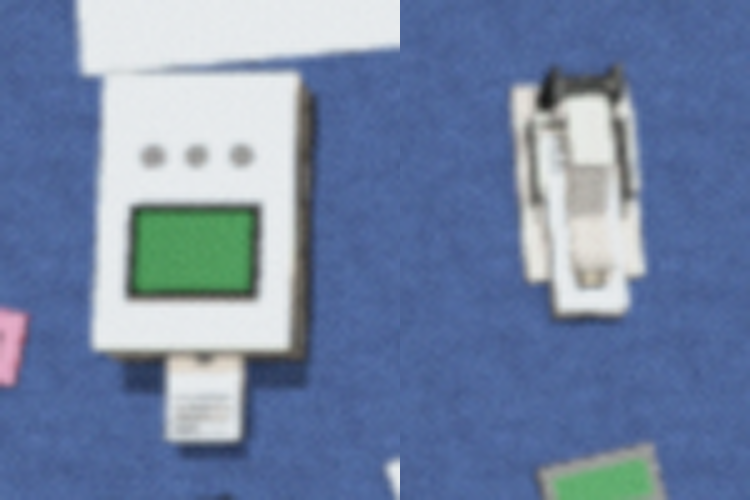

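View pics/c2.png

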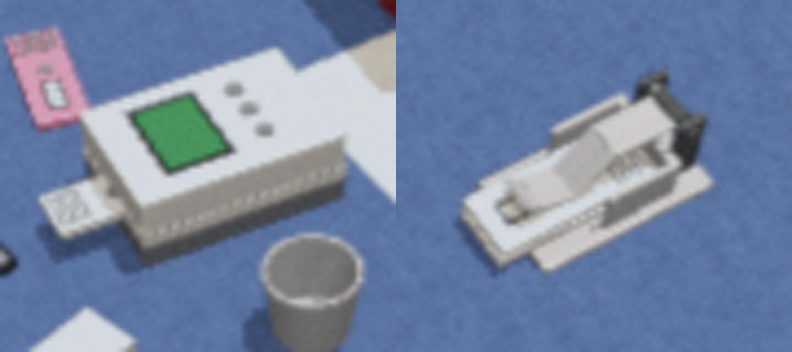

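Request:
apply_moves:
  commands:
    - {"travel":[0.554,-0.225,0.0],"twist":[0,0,15.3],"claw":0.085}
    - {"travel":[0.554,-0.225,0.0],"twist":[0,0,15.3],"claw":0.085}
    - {"travel":[0.554,-0.225,0.0],"twist":[0,0,15.3],"claw":0.085}
    - {"travel":[0.554,-0.225,0.0],"twist":[0,0,15.3],"claw":0.085}
    - {"travel":[0.554,-0.225,0.0],"twist":[0,0,15.3],"claw":0.085}
    - {"travel":[0.554,-0.225,0.0],"twist":[0,0,15.3],"claw":0.085}
    - {"travel":[0.554,-0.225,0.0],"twist":[0,0,15.3],"claw":0.085}
    - {"travel":[0.554,-0.225,0.0],"twist":[0,0,15.3],"claw":0.085}
    - {"travel":[0.554,-0.225,0.05],"twist":[0,0,15.3],"claw":0.085}
    - {"travel":[0.554,-0.225,0.05],"twist":[0,0,15.3],"claw":0.085}

```text
clock: 1.2
position: [0.5603, -0.3003, 0.2068]
tool_rot: [3.141, -0.001, -0.0]
force: [0.7, -1.7, -0.5]
grip_width: 0.0849
```

Request:
apply_moves:
  commands:
    - {"travel":[0.07,-0.06,0.045],"twist":[0,0,0],"claw":0.085}
    - {"travel":[0.07,-0.06,0.045],"twist":[0,0,0],"claw":0.085}
    - {"travel":[0.07,-0.06,0.045],"twist":[0,0,0],"claw":0.085}
    - {"travel":[0.07,-0.06,0.045],"twist":[0,0,0],"claw":0.085}

```text
clock: 1.6
position: [0.6291, -0.2403, 0.1607]
tool_rot: [-3.141, 0.002, 0.002]
force: [-1.2, -0.7, -0.0]
grip_width: 0.0854
```

Run:
```python
from h import *
o=bot.observe();print(o["position"],o["tool_rot"],o["clock"])
d=grab("wrist");cv2.imwrite("pics/w1.png",cv2.resize(d["frame"],(800,600),interpolation=cv2.INTER_CUBIC));np.save("w1.npy",d,allow_pickle=True)
```

```text
[ 0.6291 -0.2403  0.1607] [-3.1408  0.0017  0.002 ] 1.6
```

View pics/w1.png

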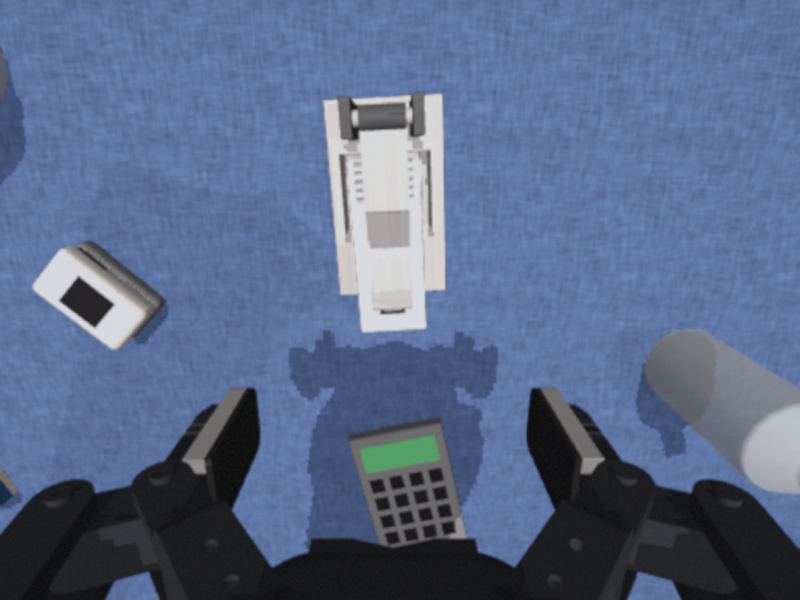

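Run:
```python
from h import *
d=np.load("w1.npy",allow_pickle=True).item();f=d["frame"]
cv2.imwrite("pics/w1c.png",cv2.resize(f[50:220,190:300],None,fx=3.5*1.0,fy=3.5,interpolation=cv2.INTER_CUBIC))
```

```text
(no output)
```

View pics/w1c.png

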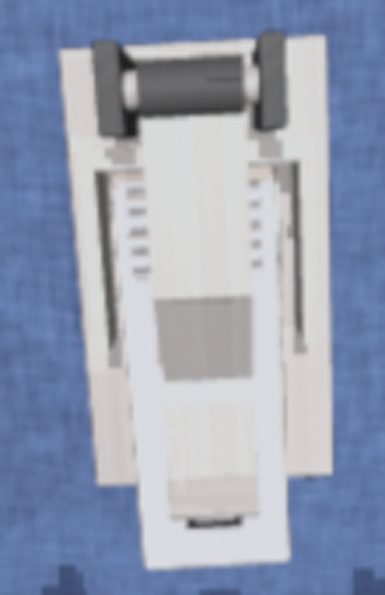

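Run:
```python
from h import *
from scipy.optimize import least_squares
d=np.load("w1.npy",allow_pickle=True).item()
c=lambda u,v:np.array([190+(u)/3.5-.36,50+v/3.5-.36])
px=[c(59,49),c(326,36),c(332,473),c(97,485)]
loc=np.array([[.135,.035,.006],[.135,-.035,.006],[.015,-.035,.006],[.015,.035,.006]])
def W(p,l):
    cs,s=np.cos(p[2]),np.sin(p[2]);return np.array([p[0]+cs*l[0]-s*l[1],p[1]+s*l[0]+cs*l[1],l[2]])
r=least_squares(lambda p:np.concatenate([proj(d,W(p,l))-q for l,q in zip(loc,px)]),[.6,-.24,0])
print(r.x,r.fun)
p=r.x
for q in [c(146,569),c(289,560)]:
    w=pix2(d,*q,.022)[:2]-p[:2];print("pilefront local",np.array([[np.cos(p[2]),np.sin(p[2])],[-np.sin(p[2]),np.cos(p[2])]])@w)
print([pix2(d,*q,.006) for q in px])
```

```text
[ 0.6014 -0.2402  0.0499] [-0.1144 -0.0134  0.0849 -0.2795  0.0788  0.3865 -0.0461  0.007 ]
pilefront local [-0.0061  0.0208]
pilefront local [-0.0052 -0.0206]
[array([ 0.7344, -0.1986,  0.006 ]), array([ 0.7377, -0.2683,  0.006 ]), array([ 0.6185, -0.2743,  0.006 ]), array([ 0.6146, -0.2045,  0.006 ])]
```

Request:
apply_moves:
  commands:
    - {"travel":[-0.149,-0.465,0.0],"twist":[0,0,0],"claw":0.085}
    - {"travel":[-0.149,-0.465,0.0],"twist":[0,0,0],"claw":0.085}
    - {"travel":[-0.149,-0.465,0.0],"twist":[0,0,0],"claw":0.085}
    - {"travel":[-0.149,-0.465,0.0],"twist":[0,0,0],"claw":0.085}
    - {"travel":[-0.149,-0.465,0.0],"twist":[0,0,0],"claw":0.085}
    - {"travel":[-0.149,-0.465,0.0],"twist":[0,0,0],"claw":0.085}
    - {"travel":[-0.149,-0.465,0.0],"twist":[0,0,0],"claw":0.085}
    - {"travel":[-0.149,-0.465,0.0],"twist":[0,0,0],"claw":0.085}
    - {"travel":[-0.149,-0.465,0.0],"twist":[0,0,0],"claw":0.085}
    - {"travel":[-0.149,-0.465,0.0],"twist":[0,0,0],"claw":0.085}

```text
clock: 2.65
position: [0.4793, 0.2247, 0.163]
tool_rot: [-3.141, -0.001, -0.001]
force: [0.8, -0.4, 0.7]
grip_width: 0.085
```

Request:
apply_moves:
  commands:
    - {"travel":[0,0,0.0],"twist":[0,0,0],"claw":0.085}
    - {"travel":[0,0,0.0],"twist":[0,0,0],"claw":0.085}

```text
clock: 2.85
position: [0.4803, 0.2226, 0.1626]
tool_rot: [-3.142, -0.001, -0.0]
force: [0.9, -0.3, 0.2]
grip_width: 0.0855
```

Run:
```python
from h import *
o=bot.observe();print(o["position"],o["tool_rot"],o["clock"])
d=grab("wrist");cv2.imwrite("pics/w2.png",cv2.resize(d["frame"],(800,600),interpolation=cv2.INTER_CUBIC));np.save("w2.npy",d,allow_pickle=True)
```

```text
[0.4803 0.2226 0.1626] [-3.1416 -0.0011 -0.0004] 2.85
```

View pics/w2.png

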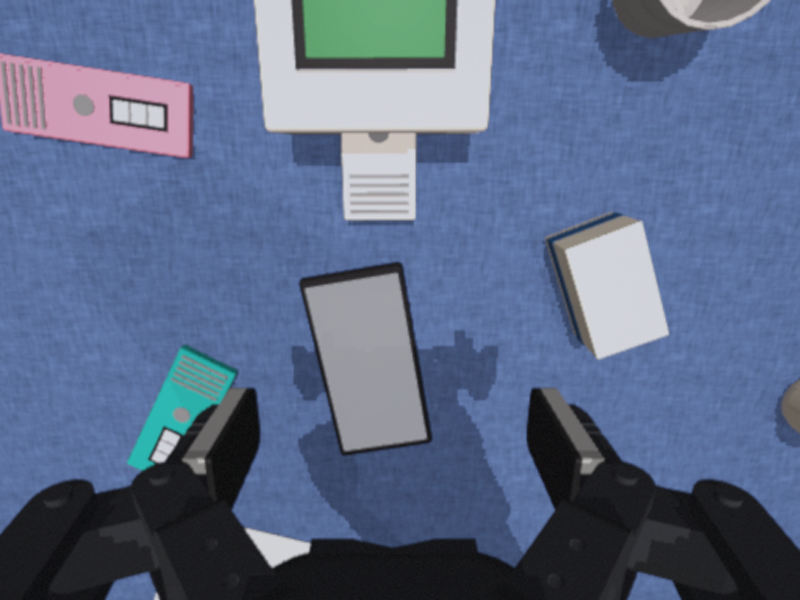

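Run:
```python
from h import *
d=np.load("w2.npy",allow_pickle=True).item();f=d["frame"]
cv2.imwrite("pics/w2c.png",cv2.resize(f[70:180,160:330],None,fx=4.5,fy=4.5,interpolation=cv2.INTER_CUBIC))
```

```text
(no output)
```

View pics/w2c.png

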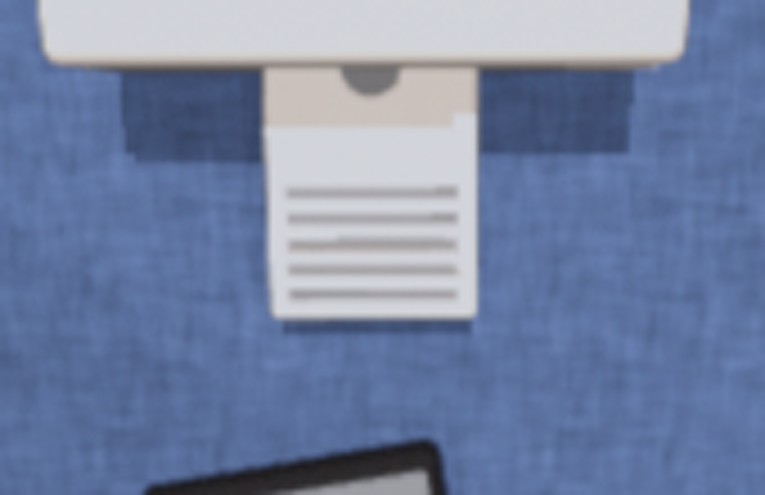

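Run:
```python
from h import *
d=np.load("w2.npy",allow_pickle=True).item()
c=lambda u,v:np.array([160+u/4.5-.39,70+v/4.5-.39])
for n,u,v,z in [("eL",270,318,.028),("eR",477,318,.028),("uL",264,75,.028),("uR",479,75,.028),("anL",42,55,.060),("anR",688,52,.060),("phoneR",436,442,.009),("phoneL",148,490,.009)]:
    print(n,pix2(d,*c(u,v),z))
```

```text
eL [0.5191 0.2522 0.028 ]
eR [0.5191 0.2098 0.028 ]
uL [0.5662 0.2519 0.028 ]
uR [0.5662 0.2101 0.028 ]
anL [0.5689 0.2864 0.06  ]
anR [0.5693 0.1759 0.06  ]
phoneR [0.4883 0.2177 0.009 ]
phoneL [0.4771 0.2834 0.009 ]
```

Request:
apply_moves:
  commands:
    - {"travel":[0.055,-0.0085,0.0],"twist":[0,0,0],"claw":0.085}
    - {"travel":[0.055,-0.0085,0.03],"twist":[0,0,0],"claw":0.085}
    - {"travel":[0.055,-0.0085,0.07],"twist":[0,0,0],"claw":0.085}
    - {"travel":[0.055,-0.0085,0.11],"twist":[0,0,0],"claw":0.085}
    - {"travel":[0.055,-0.0085,0.135],"twist":[0,0,0],"claw":0.085}
    - {"travel":[0.055,-0.0085,0.1456],"twist":[0,0,0],"claw":0.085}
    - {"travel":[0.055,-0.0085,0.1456],"twist":[0,0,0],"claw":0.085}
    - {"travel":[0.055,-0.0085,0.1456],"twist":[0,0,0],"claw":0.085}

```text
clock: 3.7
position: [0.5359, 0.2313, 0.0176]
tool_rot: [-3.141, -0.001, -0.001]
force: [0.5, -0.1, -0.5]
grip_width: 0.085
```

Run:
```python
from h import *
o=bot.observe();print(o["position"],o["tool_rot"],o["clock"])
d=grab("wrist");cv2.imwrite("pics/w3.png",cv2.resize(d["frame"],(800,600),interpolation=cv2.INTER_CUBIC));np.save("w3.npy",d,allow_pickle=True)
```

```text
[0.5359 0.2313 0.0176] [-3.1412 -0.0014 -0.0014] 3.7
```

View pics/w3.png

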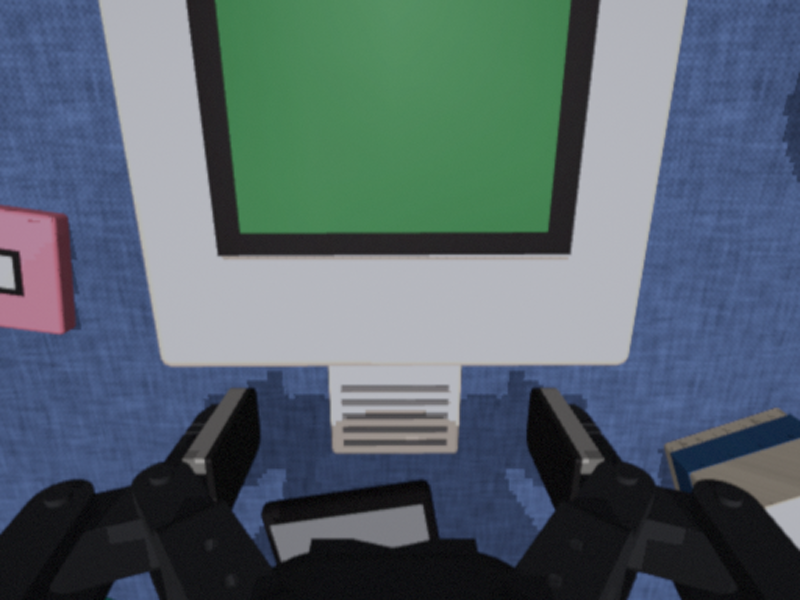

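Request:
apply_moves:
  commands:
    - {"travel":[0,0,0],"twist":[0,0,0],"claw":0.045}
    - {"travel":[0,0,0],"twist":[0,0,0],"claw":0.03}
    - {"travel":[0,0,0],"twist":[0,0,0],"claw":0.03}
    - {"travel":[0,0,0],"twist":[0,0,0],"claw":0.03}
    - {"travel":[0,0,0],"twist":[0,0,0],"claw":0.03}
    - {"travel":[0,0,0],"twist":[0,0,0],"claw":0.03}
    - {"travel":[0,0,0],"twist":[0,0,0],"claw":0.03}
  force: 40

```text
clock: 4.45
position: [0.5352, 0.2319, 0.0167]
tool_rot: [-3.141, -0.0, -0.0]
force: [-1.4, 0.0, 5.7]
grip_width: 0.0409
```

Run:
```python
from h import *
o=bot.observe();print(o["position"],o["tool_rot"],o["clock"],o["force"],o["grip_width"])
d=grab("wrist");cv2.imwrite("pics/w4.png",cv2.resize(d["frame"],(800,600),interpolation=cv2.INTER_CUBIC))
```

```text
[0.5352 0.2319 0.0167] [-3.1414 -0.0004 -0.0002] 4.45 [-1.4166  0.0052  5.6881] 0.04086570811003538
```

View pics/w4.png

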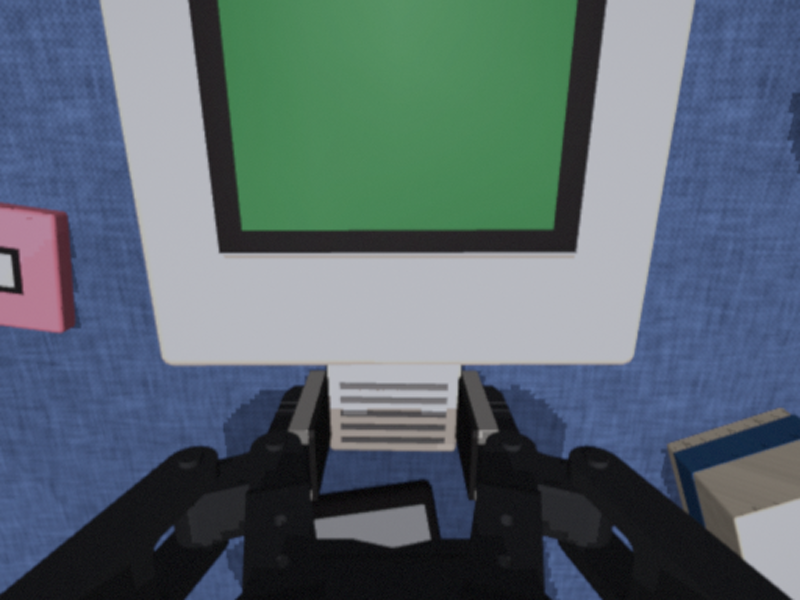

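Request:
apply_moves:
  commands:
    - {"travel":[-0.002,0,-0.001],"twist":[0,0,0],"claw":0.03}
    - {"travel":[-0.01,0,-0.001],"twist":[0,0,0],"claw":0.03}
    - {"travel":[-0.02,0,-0.001],"twist":[0,0,0],"claw":0.03}

```text
clock: 4.8
position: [0.5141, 0.2317, 0.0172]
tool_rot: [3.142, 0.0, -0.0]
force: [0.3, -0.4, 0.0]
grip_width: 0.0404
```

Request:
apply_moves:
  commands:
    - {"travel":[-0.015,0,0],"twist":[0,0,0],"claw":0.03}
    - {"travel":[-0.03,0,0],"twist":[0,0,0],"claw":0.03}
    - {"travel":[-0.042,0,0],"twist":[0,0,0],"claw":0.03}
    - {"travel":[-0.052,0,0],"twist":[0,0,0],"claw":0.03}
    - {"travel":[-0.052,0,0],"twist":[0,0,0],"claw":0.03}

```text
clock: 5.3
position: [0.4616, 0.2319, 0.0173]
tool_rot: [3.141, 0.001, 0.001]
force: [0.1, -0.6, -0.7]
grip_width: 0.041
```

Run:
```python
from h import *
o=bot.observe();print(o["position"],o["tool_rot"],o["clock"],o["force"],o["grip_width"])
d=grab("wrist");cv2.imwrite("pics/w5.png",cv2.resize(d["frame"],(800,600),interpolation=cv2.INTER_CUBIC))
```

```text
[0.4616 0.2319 0.0173] [3.1413 0.0008 0.0008] 5.3 [ 0.0543 -0.5783 -0.6607] 0.041017062374724765
```

View pics/w5.png

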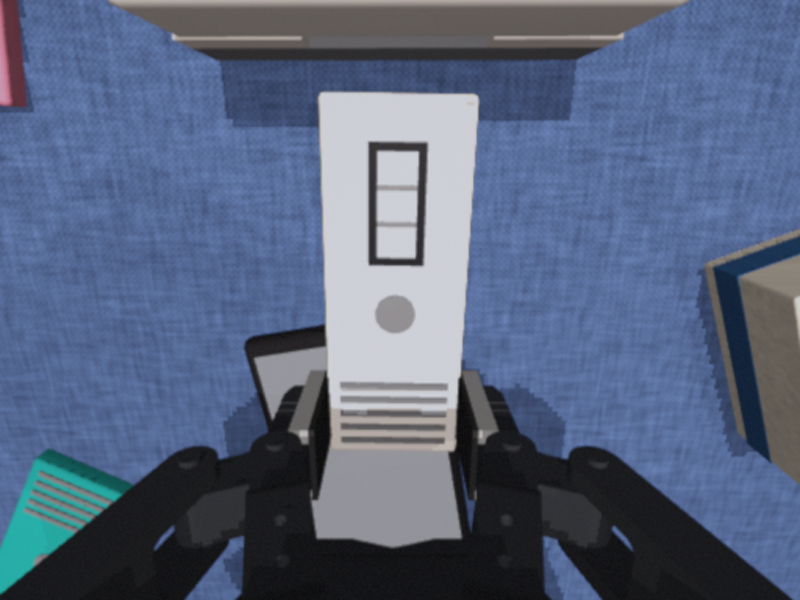

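Request:
apply_moves:
  commands:
    - {"travel":[0,0,-0.04],"twist":[0,0,0],"claw":0.03}
    - {"travel":[0,0,-0.083],"twist":[0,0,0],"claw":0.03}
    - {"travel":[0.003,0.04,-0.083],"twist":[0,0,-8],"claw":0.03}
    - {"travel":[0.007,0.085,-0.083],"twist":[0,0,-16],"claw":0.03}
    - {"travel":[0.01,0.13,-0.083],"twist":[0,0,-24],"claw":0.03}
    - {"travel":[0.013,0.17,-0.083],"twist":[0,0,-32],"claw":0.03}
    - {"travel":[0.017,0.21,-0.083],"twist":[0,0,-40],"claw":0.03}
    - {"travel":[0.02,0.25,-0.083],"twist":[0,0,-48],"claw":0.03}
    - {"travel":[0.024,0.29,-0.083],"twist":[0,0,-56],"claw":0.03}
    - {"travel":[0.028,0.33,-0.083],"twist":[0,0,-64],"claw":0.03}

```text
clock: 6.35
position: [0.4913, -0.1005, 0.1005]
tool_rot: [3.141, -0.0, 1.122]
force: [1.4, 0.5, -0.0]
grip_width: 0.0407
```

Request:
apply_moves:
  commands:
    - {"travel":[-0.027,0.0116,0],"twist":[0,0,-8],"claw":0.03}
    - {"travel":[-0.027,0.0116,0],"twist":[0,0,-16],"claw":0.03}
    - {"travel":[-0.027,0.0116,0],"twist":[0,0,-25.7],"claw":0.03}
    - {"travel":[-0.027,0.0116,0],"twist":[0,0,-25.7],"claw":0.03}
    - {"travel":[-0.027,0.0116,0],"twist":[0,0,-25.7],"claw":0.03}

```text
clock: 6.85
position: [0.4896, -0.1279, 0.1003]
tool_rot: [3.141, -0.0, 1.561]
force: [0.5, 0.4, -0.4]
grip_width: 0.0406
```

Run:
```python
from h import *
o=bot.observe();print(o["position"],o["tool_rot"],o["clock"],o["force"],o["grip_width"])
d=grab("wrist");cv2.imwrite("pics/w6.png",cv2.resize(d["frame"],(800,600),interpolation=cv2.INTER_CUBIC))
s=grab("side")["frame"];cv2.imwrite("pics/s6.png",cv2.resize(s[100:330,120:400],None,fx=2.6,fy=2.6,interpolation=cv2.INTER_CUBIC))
```

```text
[ 0.4896 -0.1279  0.1003] [ 3.1415 -0.0002  1.5613] 6.85 [ 0.5296  0.4015 -0.3794] 0.04058987785414281
```

View pics/w6.png

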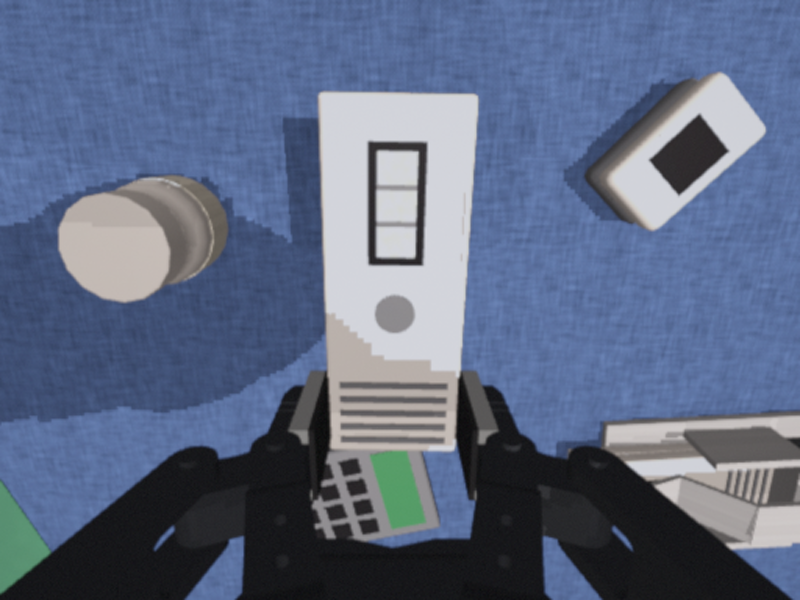

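View pics/s6.png

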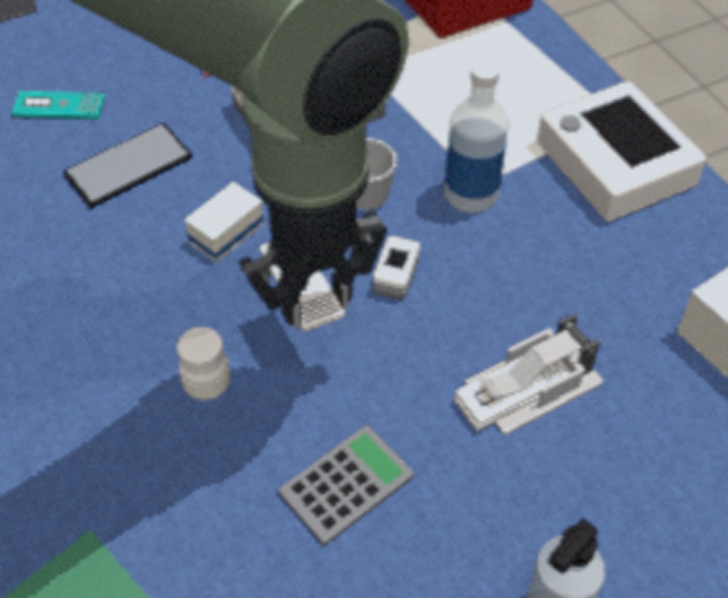

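Request:
apply_moves:
  commands:
    - {"travel":[0,0,0.04],"twist":[0,0,0],"claw":0.03}
    - {"travel":[0,0,0.08],"twist":[0,0,0],"claw":0.03}
    - {"travel":[0,0,0.095],"twist":[0,0,0],"claw":0.03}
    - {"travel":[0,0,0.099],"twist":[0,0,0],"claw":0.03}
    - {"travel":[0,0,0.1],"twist":[0,0,0],"claw":0.03}
    - {"travel":[0,0,0.1],"twist":[0,0,0],"claw":0.03}

```text
clock: 7.55
position: [0.4901, -0.1276, 0.0012]
tool_rot: [3.14, 0.0, 1.565]
force: [1.3, -0.4, -0.6]
grip_width: 0.0408
```

Request:
apply_moves:
  commands:
    - {"travel":[0,0,0.0007],"twist":[0,0,0],"claw":0.03}
    - {"travel":[0,0,0.0015],"twist":[0,0,0],"claw":0.03}
    - {"travel":[0,0,0.0015],"twist":[0,0,0],"claw":0.03}

```text
clock: 7.85
position: [0.4896, -0.1278, -0.0008]
tool_rot: [3.141, 0.0, 1.565]
force: [-0.5, 0.3, 0.0]
grip_width: 0.0405
```

Request:
apply_moves:
  commands:
    - {"travel":[0,0,0.0007],"twist":[0,0,0],"claw":0.03}
    - {"travel":[0,0,0.0013],"twist":[0,0,0],"claw":0.03}
    - {"travel":[0,0,0.0013],"twist":[0,0,0],"claw":0.03}

```text
clock: 8.15
position: [0.4897, -0.1277, -0.0015]
tool_rot: [3.141, 0.001, 1.565]
force: [-6.3, 0.1, 26.2]
grip_width: 0.0406
```

Request:
apply_moves:
  commands:
    - {"travel":[0,0,-0.0009],"twist":[0,0,0],"claw":0.0405}
    - {"travel":[0,0,-0.0009],"twist":[0,0,0],"claw":0.0405}
    - {"travel":[0,0,-0.0009],"twist":[0,0,0],"claw":0.043}
    - {"travel":[0,0,-0.0009],"twist":[0,0,0],"claw":0.048}
    - {"travel":[0,0,-0.0009],"twist":[0,0,0],"claw":0.055}
    - {"travel":[0,0,-0.002],"twist":[0,0,0],"claw":0.068}
    - {"travel":[0,0,-0.002],"twist":[0,0,0],"claw":0.068}

```text
clock: 8.85
position: [0.4895, -0.1276, -0.0004]
tool_rot: [3.142, 0.0, 1.565]
force: [0.6, 1.4, -0.3]
grip_width: 0.0682
```

Run:
```python
from h import *
o=bot.observe();print(o["position"],o["tool_rot"],o["clock"],o["force"],o["grip_width"])
d=grab("wrist");cv2.imwrite("pics/w7.png",cv2.resize(d["frame"],(800,600),interpolation=cv2.INTER_CUBIC))
```

```text
[ 0.4895 -0.1276 -0.0004] [3.1415 0.     1.5653] 8.85 [ 0.6087  1.3636 -0.3494] 0.06824607437285472
```

View pics/w7.png

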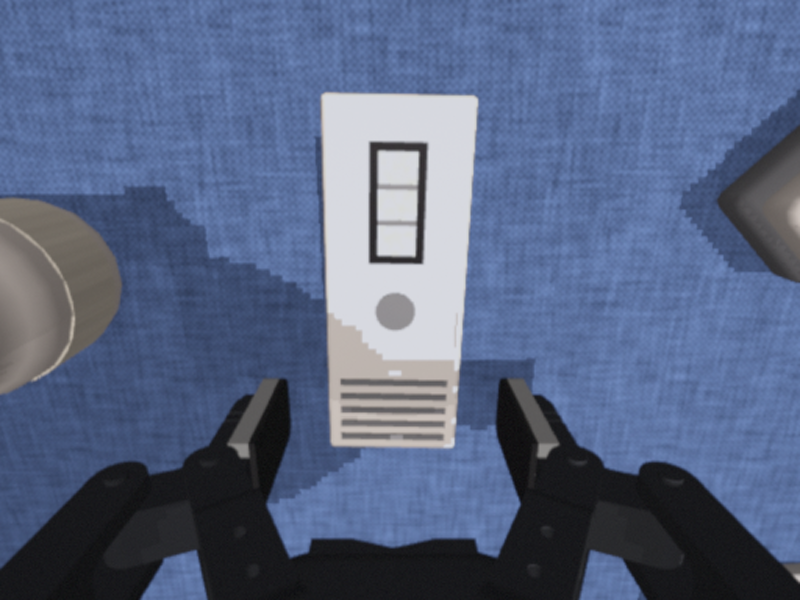

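Request:
apply_moves:
  commands:
    - {"travel":[0,0,-0.02],"twist":[0,0,0],"claw":0.08}
    - {"travel":[0,0,-0.04],"twist":[0,0,0],"claw":0.08}
    - {"travel":[0.04,0,-0.04],"twist":[0,0,0],"claw":0.08}
    - {"travel":[0.077,0,-0.04],"twist":[0,0,0],"claw":0.08}
    - {"travel":[0.077,0,-0.04],"twist":[0,0,0],"claw":0.08}
    - {"travel":[0.077,0,-0.04],"twist":[0,0,0],"claw":0.08}

```text
clock: 9.5
position: [0.4899, -0.05, 0.0396]
tool_rot: [-3.142, 0.0, 1.567]
force: [0.0, -0.1, 0.2]
grip_width: 0.0797
```

Run:
```python
from h import *
o=bot.observe();print(o["position"],o["tool_rot"],o["clock"],o["force"],o["grip_width"])
d=grab("wrist");cv2.imwrite("pics/w8.png",cv2.resize(d["frame"],(800,600),interpolation=cv2.INTER_CUBIC));np.save("w8.npy",d,allow_pickle=True)
```

```text
[ 0.4899 -0.05    0.0396] [-3.1416  0.0001  1.5671] 9.5 [ 0.0216 -0.1163  0.244 ] 0.07966270136262632
```

View pics/w8.png

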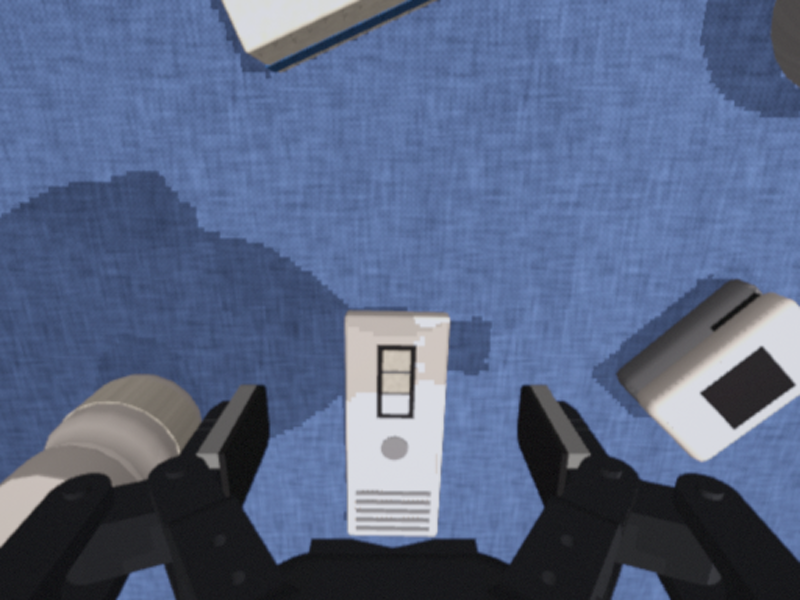

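Run:
```python
from h import *
d=np.load("w8.npy",allow_pickle=True).item();P=toolT(bot.observe())
for n,u,v in [("TL",346,315),("TR",449,317),("BL",348,534),("BR",437,535)]:
    w=pix2(d,u/1.5625-.2,v/1.5625-.2,.008);print(n,w,np.linalg.inv(P)[:3]@np.append(w,1))
```

```text
TL [ 0.4721 -0.0336  0.008 ] [ 0.0172 -0.0178  0.0315]
TR [ 0.513  -0.0346  0.008 ] [0.0164 0.0231 0.0315]
BL [ 0.4692 -0.1434  0.008 ] [-0.0925 -0.0201  0.0315]
BR [ 0.5111 -0.1442  0.008 ] [-0.0931  0.0218  0.0315]
```

Request:
apply_moves:
  commands:
    - {"travel":[0,0.0015,0.02],"twist":[0,0,0],"claw":0.08}
    - {"travel":[0,0.0015,0.034],"twist":[0,0,0],"claw":0.07}
    - {"travel":[0,0.0015,0.039],"twist":[0,0,0],"claw":0.06}
    - {"travel":[0,0.0015,0.039],"twist":[0,0,0],"claw":0.05}
    - {"travel":[0,0.0015,0.039],"twist":[0,0,0],"claw":0.03}
    - {"travel":[0,0.0015,0.039],"twist":[0,0,0],"claw":0.03}
    - {"travel":[0,0.0015,0.039],"twist":[0,0,0],"claw":0.03}
    - {"travel":[0,0.0015,0.039],"twist":[0,0,0],"claw":0.03}
    - {"travel":[0,0.0015,0.039],"twist":[0,0,0],"claw":0.03}
  force: 50

```text
clock: 10.45
position: [0.4917, -0.0507, 0.0009]
tool_rot: [3.141, 0.0, 1.565]
force: [-1.3, -0.1, 7.3]
grip_width: 0.04
```

Request:
apply_moves:
  commands:
    - {"travel":[0,0,-0.04],"twist":[0,0,0],"claw":0.03}
    - {"travel":[0,0,-0.085],"twist":[0,0,0],"claw":0.03}
    - {"travel":[-0.02,0.002,-0.1],"twist":[0,0,-8],"claw":0.03}
    - {"travel":[-0.04,0.004,-0.1],"twist":[0,0,-16],"claw":0.03}
    - {"travel":[-0.06,0.006,-0.1],"twist":[0,0,-24],"claw":0.03}
    - {"travel":[-0.08,0.008,-0.1],"twist":[0,0,-32],"claw":0.03}
    - {"travel":[-0.1,0.01,-0.1],"twist":[0,0,-40],"claw":0.03}
    - {"travel":[-0.12,0.012,-0.1],"twist":[0,0,-48],"claw":0.03}
    - {"travel":[-0.14,0.014,-0.1],"twist":[0,0,-56],"claw":0.03}
    - {"travel":[-0.16,0.0155,-0.1],"twist":[0,0,-64],"claw":0.03}

```text
clock: 11.45
position: [0.506, -0.2116, 0.1006]
tool_rot: [-3.142, 0.0, 2.688]
force: [0.3, 0.5, -0.0]
grip_width: 0.0399
```

```bash
cat >> h.py <<'E'
def goal(pos,yaw,o=None):
    """travel/twist from measured pose to TCP pos, tool down with yaw"""
    o=o or bot.observe();T=toolT(o);Rg=R.from_euler('xyz',[np.pi,0,yaw]).as_matrix()
    return T[:3,:3].T@(np.asarray(pos)-T[:3,3]), np.degrees(R.from_matrix(T[:3,:3].T@Rg).as_rotvec())
H=np.array([.6014,-.2402]);HY=.05
def hol(x,y=0): return H+np.array([np.cos(HY)*x-np.sin(HY)*y,np.sin(HY)*x+np.cos(HY)*y])
E
python3 - <<'E'
from h import *
print(bot.observe()["clock"],goal([*hol(-.0933),.1],np.pi+HY))
E
```

```text
11.45 (array([-0.0166, -0.0289,  0.0006]), array([ -0.0048,   0.0063, -28.8608]))
```

Request:
apply_moves:
  commands:
    - {"travel":[-0.0166,-0.0289,0],"twist":[0,0,-8],"claw":0.03}
    - {"travel":[-0.0166,-0.0289,0],"twist":[0,0,-16],"claw":0.03}
    - {"travel":[-0.0166,-0.0289,0],"twist":[0,0,-24],"claw":0.03}
    - {"travel":[-0.0166,-0.0289,0],"twist":[0,0,-28.86],"claw":0.03}
    - {"travel":[-0.0166,-0.0289,0],"twist":[0,0,-28.86],"claw":0.03}
    - {"travel":[-0.0166,-0.0289,0],"twist":[0,0,-28.86],"claw":0.03}

```text
clock: 12.05
position: [0.508, -0.244, 0.1005]
tool_rot: [3.141, -0.0, -3.1]
force: [-0.2, -0.8, -0.0]
grip_width: 0.0403
```

Run:
```python
from h import *
o=bot.observe();print(o["position"],o["tool_rot"],o["clock"],o["force"],o["grip_width"])
d=grab("wrist");cv2.imwrite("pics/w9.png",cv2.resize(d["frame"],(800,600),interpolation=cv2.INTER_CUBIC));np.save("w9.npy",d,allow_pickle=True)
s=grab("side");np.save("s9.npy",s,allow_pickle=True);s=s["frame"];cv2.imwrite("pics/s9.png",cv2.resize(s[180:330,190:390],None,fx=4,fy=4,interpolation=cv2.INTER_CUBIC))
```

```text
[ 0.508  -0.244   0.1005] [ 3.1414 -0.0001 -3.1002] 12.05 [-0.1638 -0.8059 -0.0451] 0.04027706864807805
```

View pics/w9.png

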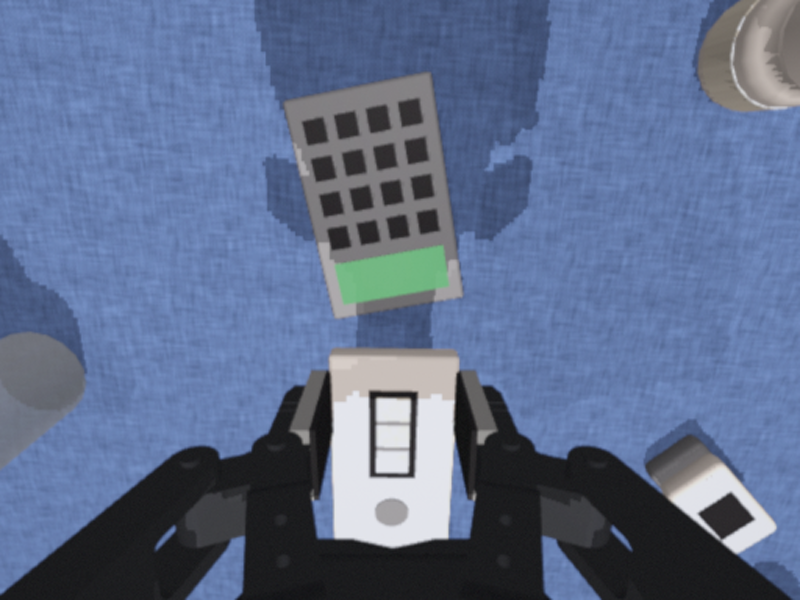

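View pics/s9.png

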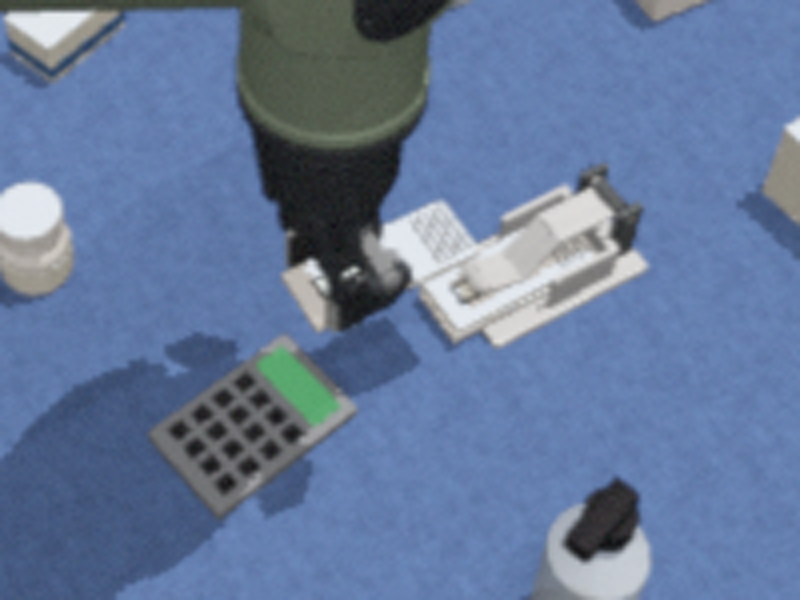

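Run:
```python
from h import *
d=np.load("w9.npy",allow_pickle=True).item();o=bot.observe();P=np.linalg.inv(toolT(o));z=o["position"][2]+.007
for u,v in [(330,352),(459,352),(335,540),(449,540)]:
    print(P[:3]@np.append(pix2(d,u/1.5625-.2,v/1.5625-.2,z),1))
s=np.load("s9.npy",allow_pickle=True).item()
for n,q in [("far end L",(440,203)),("far end R",(482,258))]:
    w=pix2(s,190+q[0]/4-.4,180+q[1]/4-.4,z);print(n,w,P[:3]@np.append(w,1))
# check side cam on holder plate corners & pile front
for l in [(.015,-.035,.006),(.135,-.035,.006),(-.006,-.021,.022),(-.006,.021,.022)]:
    p=proj(s,[*hol(l[0],l[1]),l[2]]);print(l,(p-[190,180]+.4)*4)
print(goal([*hol(-.0933),.03],np.pi+HY))
```

```text
[ 0.0171 -0.0197 -0.007 ]
[ 0.017   0.0213 -0.007 ]
[-0.0588 -0.0211 -0.007 ]
[-0.0589  0.021  -0.007 ]
far end L [ 0.5988 -0.222   0.1076] [-0.0916  0.0181 -0.007 ]
far end R [ 0.6006 -0.2668  0.1076] [-0.0914 -0.0267 -0.007 ]
(0.015, -0.035, 0.006) [497.4468 346.3952]
(0.135, -0.035, 0.006) [649.721  266.4047]
(-0.006, -0.021, 0.022) [459.2042 330.6351]
(-0.006, 0.021, 0.022) [422.1354 280.8787]
(array([-0.0001, -0.0009,  0.0706]), array([-0.0129, -0.0009, -0.4451]))
```

Request:
apply_moves:
  commands:
    - {"travel":[0,-0.0009,0.035],"twist":[0,0,-0.44],"claw":0.03}
    - {"travel":[0,-0.0009,0.062],"twist":[0,0,-0.44],"claw":0.03}
    - {"travel":[0,-0.0009,0.072],"twist":[0,0,-0.44],"claw":0.03}
    - {"travel":[0,-0.0009,0.0755],"twist":[0,0,-0.44],"claw":0.03}
    - {"travel":[0,-0.0009,0.0755],"twist":[0,0,-0.44],"claw":0.03}
    - {"travel":[0,-0.0009,0.0755],"twist":[0,0,-0.44],"claw":0.03}

```text
clock: 12.75
position: [0.5087, -0.245, 0.0261]
tool_rot: [-3.141, 0.001, -3.09]
force: [0.5, -0.1, -0.4]
grip_width: 0.0401
```

Run:
```python
from h import *
o=bot.observe();print(o["position"],o["tool_rot"],o["clock"],o["force"],o["grip_width"])
print(goal([*hol(-.0933),.0237],np.pi+HY))
s=grab("side");z=o["position"][2]+.007
T=toolT(o)
for l in [(-.093,.021,-.007),(-.093,-.021,-.007)]:
    p=proj(s,(T@np.append(l,1))[:3]);print("pred far",(p-[270,200]+.4)*7)
s=s["frame"];cv2.imwrite("pics/s10.png",cv2.resize(s[200:280,270:370],None,fx=7,fy=7,interpolation=cv2.INTER_CUBIC))
```

```text
[ 0.5087 -0.245   0.0261] [-3.1409  0.0013 -3.0898] 12.75 [ 0.4871 -0.0944 -0.4392] 0.04011296540510486
(array([0.0005, 0.0002, 0.0024]), array([-0.0378,  0.0731,  0.1016]))
pred far [195.0426 327.3506]
pred far [260.8729 414.275 ]
```

View pics/s10.png

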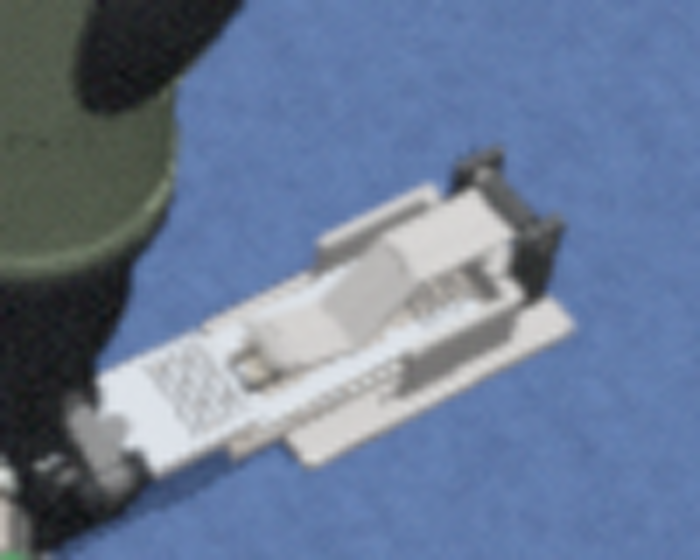

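Request:
apply_moves:
  commands:
    - {"travel":[0,0,0.0018],"twist":[0,0,0],"claw":0.03}
    - {"travel":[-0.008,0,0.0018],"twist":[0,0,0],"claw":0.03}
    - {"travel":[-0.016,0,0.0018],"twist":[0,0,0],"claw":0.03}
    - {"travel":[-0.02,0,0.0018],"twist":[0,0,0],"claw":0.03}

```text
clock: 13.2
position: [0.5294, -0.2435, 0.0234]
tool_rot: [3.141, 0.001, -3.089]
force: [0.6, -0.3, -1.4]
grip_width: 0.0398
```

Request:
apply_moves:
  commands:
    - {"travel":[-0.008,0,0],"twist":[0,0,0],"claw":0.03}
    - {"travel":[-0.016,0,0],"twist":[0,0,0],"claw":0.03}
    - {"travel":[-0.02,0,0],"twist":[0,0,0],"claw":0.03}
    - {"travel":[-0.02,0,0],"twist":[0,0,0],"claw":0.03}

```text
clock: 13.6
position: [0.5489, -0.2425, 0.0232]
tool_rot: [3.141, 0.001, -3.089]
force: [0.9, 0.7, -0.7]
grip_width: 0.0404
```

Run:
```python
from h import *
o=bot.observe();print(o["position"],o["tool_rot"],o["clock"],o["force"],o["grip_width"])
s=grab("side")["frame"];cv2.imwrite("pics/s11.png",cv2.resize(s[200:280,270:370],None,fx=7,fy=7,interpolation=cv2.INTER_CUBIC))
d=grab("wrist")["frame"];cv2.imwrite("pics/w11.png",d)
```

```text
[ 0.5489 -0.2425  0.0232] [ 3.1414  0.0008 -3.0892] 13.6 [ 0.9035  0.666  -0.7254] 0.0404190561601014
```

View pics/s11.png

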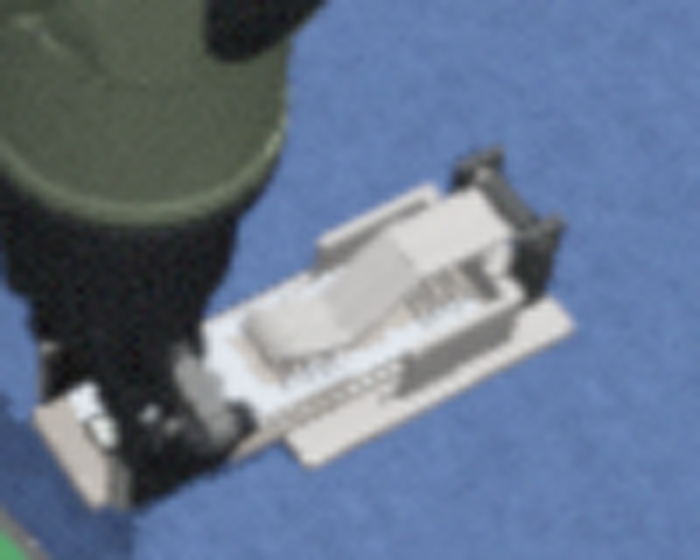

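View pics/w11.png

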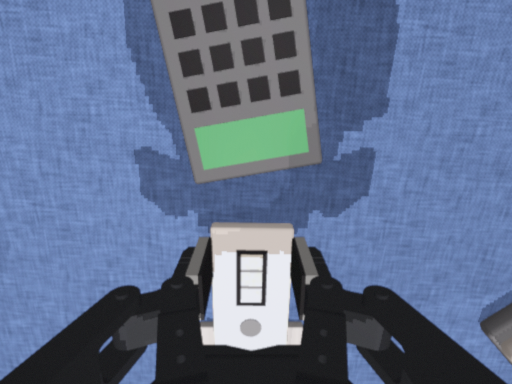

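Request:
apply_moves:
  commands:
    - {"travel":[-0.007,0,0],"twist":[0,0,0],"claw":0.03}
    - {"travel":[-0.014,0,0],"twist":[0,0,0],"claw":0.03}
    - {"travel":[-0.02,0,0],"twist":[0,0,0],"claw":0.03}
    - {"travel":[-0.025,0,0],"twist":[0,0,0],"claw":0.03}
    - {"travel":[-0.025,0,0],"twist":[0,0,0],"claw":0.03}

```text
clock: 14.2
position: [0.5741, -0.2412, 0.0233]
tool_rot: [3.141, 0.001, -3.089]
force: [2.2, 0.6, -0.4]
grip_width: 0.0403
```

Run:
```python
from h import *
o=bot.observe();print(o["position"],o["tool_rot"],o["clock"],o["force"],o["grip_width"])
d=grab("wrist")["frame"]
s=grab("side")["frame"];cv2.imwrite("pics/s12.png",np.hstack([cv2.resize(s[200:280,280:360],None,fx=5,fy=5,interpolation=cv2.INTER_CUBIC),cv2.resize(d[184:384,156:356],(400,400))]))
```

```text
[ 0.5741 -0.2412  0.0233] [ 3.1414  0.0012 -3.0893] 14.2 [ 2.1709  0.5626 -0.3878] 0.040302781023357576
```

View pics/s12.png

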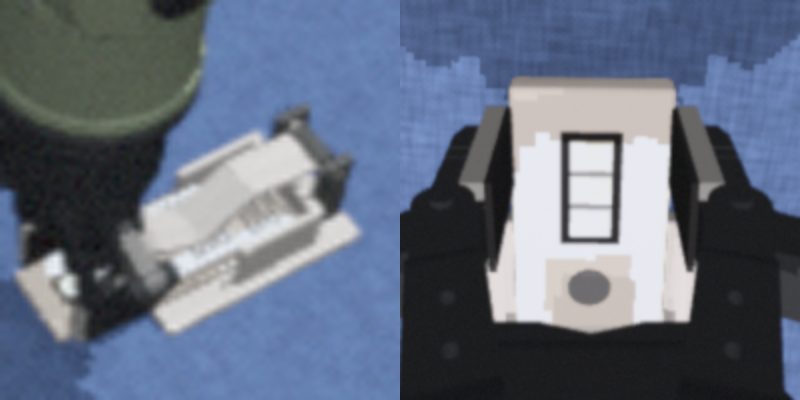

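Request:
apply_moves:
  commands:
    - {"travel":[-0.008,0,0],"twist":[0,0,0],"claw":0.03}
    - {"travel":[-0.016,0,0],"twist":[0,0,0],"claw":0.03}
    - {"travel":[-0.024,0,0],"twist":[0,0,0],"claw":0.03}
    - {"travel":[-0.031,0,0],"twist":[0,0,0],"claw":0.03}
    - {"travel":[-0.034,0,0],"twist":[0,0,0],"claw":0.03}
    - {"travel":[-0.034,0,0],"twist":[0,0,0],"claw":0.03}

```text
clock: 14.9
position: [0.6077, -0.2393, 0.0232]
tool_rot: [3.141, 0.001, -3.089]
force: [1.1, 1.0, -0.7]
grip_width: 0.04
```

Request:
apply_moves:
  commands:
    - {"travel":[-0.001,0,0],"twist":[0,0,0],"claw":0.03}
    - {"travel":[-0.002,0,0],"twist":[0,0,0],"claw":0.03}

```text
clock: 15.1
position: [0.6087, -0.2396, 0.0232]
tool_rot: [-3.142, -0.001, -3.09]
force: [-1.4, 0.1, -1.7]
grip_width: 0.0404
```

Request:
apply_moves:
  commands:
    - {"travel":[-0.001,0,0],"twist":[0,0,0],"claw":0.03}
    - {"travel":[-0.002,0,0],"twist":[0,0,0],"claw":0.03}
    - {"travel":[-0.002,0,0],"twist":[0,0,0],"claw":0.03}

```text
clock: 15.4
position: [0.611, -0.2396, 0.0232]
tool_rot: [-3.141, 0.0, -3.09]
force: [-0.9, -1.1, -1.4]
grip_width: 0.0399
```

Request:
apply_moves:
  commands:
    - {"travel":[-0.001,0,0],"twist":[0,0,0],"claw":0.03}
    - {"travel":[-0.001,0,0],"twist":[0,0,0],"claw":0.03}

```text
clock: 15.6
position: [0.6117, -0.2395, 0.0231]
tool_rot: [-3.141, -0.001, -3.09]
force: [-4.0, -0.2, -0.8]
grip_width: 0.0402
```

Request:
apply_moves:
  commands:
    - {"travel":[-0.0007,0,0],"twist":[0,0,0],"claw":0.03}
    - {"travel":[-0.0007,0,0],"twist":[0,0,0],"claw":0.03}

```text
clock: 15.8
position: [0.6117, -0.2396, 0.023]
tool_rot: [-3.141, -0.002, -3.09]
force: [-7.5, -0.6, 2.0]
grip_width: 0.0399
```

Request:
apply_moves:
  commands:
    - {"travel":[-0.0007,0,0],"twist":[0,0,0],"claw":0.03}
    - {"travel":[-0.0007,0,0],"twist":[0,0,0],"claw":0.03}

```text
clock: 16.0
position: [0.6118, -0.2396, 0.023]
tool_rot: [-3.141, -0.003, -3.09]
force: [-14.1, 0.4, 5.9]
grip_width: 0.0405
```

Request:
apply_moves:
  commands:
    - {"travel":[0.001,0,0],"twist":[0,0,0],"claw":0.03}
    - {"travel":[0.001,0,0],"twist":[0,0,0],"claw":0.03}

```text
clock: 16.2
position: [0.6118, -0.2395, 0.023]
tool_rot: [-3.141, -0.001, -3.09]
force: [-6.1, -0.9, -0.6]
grip_width: 0.0399
```

Request:
apply_moves:
  commands:
    - {"travel":[0,0,0],"twist":[0,0,0],"claw":0.041}
    - {"travel":[0,0,0],"twist":[0,0,0],"claw":0.044}
    - {"travel":[0,0,0],"twist":[0,0,0],"claw":0.048}
    - {"travel":[0,0,0],"twist":[0,0,0],"claw":0.054}
    - {"travel":[0,0,0],"twist":[0,0,0],"claw":0.062}
    - {"travel":[0,0,0],"twist":[0,0,0],"claw":0.07}
    - {"travel":[0,0,0],"twist":[0,0,0],"claw":0.07}

```text
clock: 16.9
position: [0.6124, -0.2394, 0.0233]
tool_rot: [-3.142, 0.0, -3.089]
force: [-0.8, -0.4, 0.0]
grip_width: 0.0698
```

Run:
```python
from h import *
o=bot.observe();print(o["position"],o["tool_rot"],o["clock"],o["force"],o["grip_width"])
d=grab("wrist")["frame"]
s=grab("side")["frame"];cv2.imwrite("pics/s13.png",np.hstack([cv2.resize(s[200:280,280:360],None,fx=5,fy=5,interpolation=cv2.INTER_CUBIC),cv2.resize(d[184:384,156:356],(400,400))]))
```

```text
[ 0.6124 -0.2394  0.0233] [-3.1416  0.0002 -3.0895] 16.9 [-0.7914 -0.3699  0.0308] 0.06984996974896233
```

View pics/s13.png

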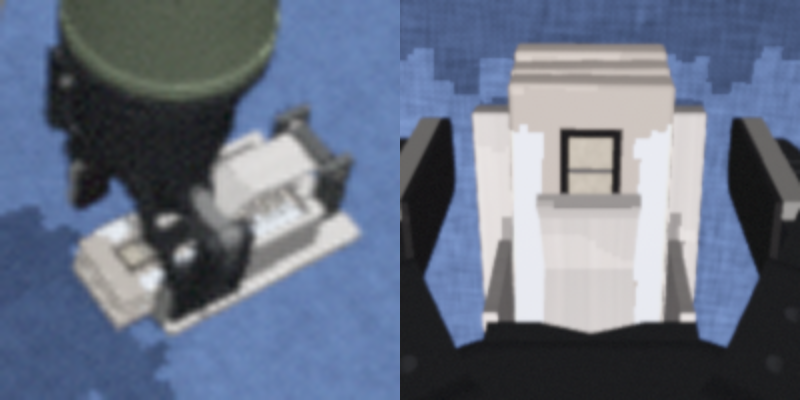

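Request:
apply_moves:
  commands:
    - {"travel":[0,0,-0.01],"twist":[0,0,0],"claw":0.075}
    - {"travel":[0,0,-0.04],"twist":[0,0,0],"claw":0.08}
    - {"travel":[0,0,-0.085],"twist":[0,0,0],"claw":0.08}
    - {"travel":[0,0,-0.13],"twist":[0,0,0],"claw":0.08}
    - {"travel":[-0.04,0,-0.16],"twist":[0,0,0],"claw":0.08}
    - {"travel":[-0.08,0,-0.16],"twist":[0,0,0],"claw":0.08}
    - {"travel":[-0.08,0,-0.16],"twist":[0,0,0],"claw":0.08}
    - {"travel":[-0.08,0,-0.16],"twist":[0,0,0],"claw":0.08}

```text
clock: 17.8
position: [0.6925, -0.2343, 0.1833]
tool_rot: [3.141, -0.0, -3.088]
force: [-0.7, -0.7, 0.2]
grip_width: 0.0806
```

Run:
```python
from h import *
o=bot.observe();print(o["position"],o["tool_rot"],o["clock"],o["force"],o["grip_width"])
d=grab("wrist");np.save("w14.npy",d,allow_pickle=True)
cv2.imwrite("pics/w14.png",cv2.resize(d["frame"],(800,600),interpolation=cv2.INTER_CUBIC))
for l in [(.015,-.035,.006),(.015,.035,.006),(.135,.035,.006),(.135,-.035,.006),(-.005,.021,.030),(-.005,-.021,.030),(-.007,.021,.022),(-.007,-.021,.022)]:
    print(l,proj(d,[*hol(l[0],l[1]),l[2]])*1.5625)
```

```text
[ 0.6925 -0.2343  0.1833] [ 3.141  -0.0001 -3.0885] 17.8 [-0.6513 -0.7392  0.1833] 0.08059162510804249
(0.015, -0.035, 0.006) [336.4186 148.2832]
(0.015, 0.035, 0.006) [444.0231 148.6428]
(0.135, 0.035, 0.006) [437.8396 320.8638]
(0.135, -0.035, 0.006) [342.0837 320.6082]
(-0.005, 0.021, 0.03) [425.7955 113.4504]
(-0.005, -0.021, 0.03) [354.4449 113.2021]
(-0.007, 0.021, 0.022) [424.9802 110.663 ]
(-0.007, -0.021, 0.022) [355.3813 110.42  ]
```

View pics/w14.png

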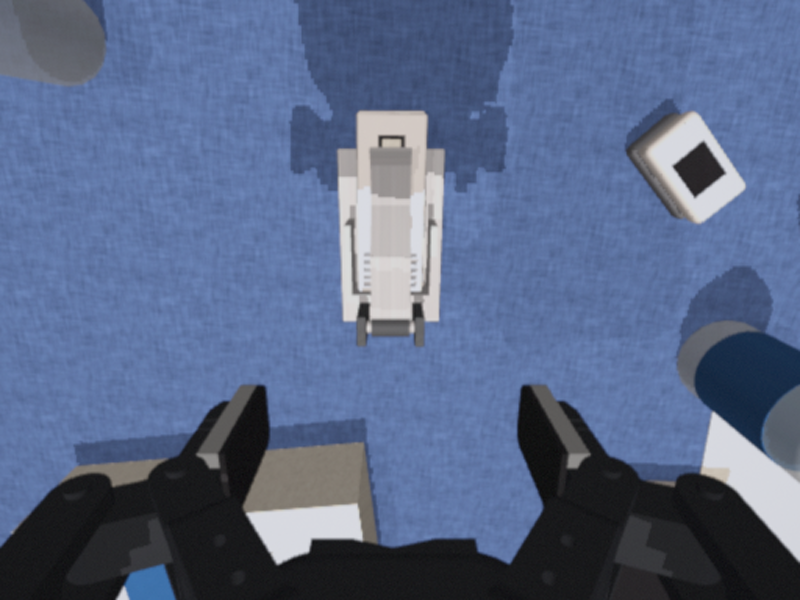

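Run:
```python
from h import *
d=np.load("w14.npy",allow_pickle=True).item()
cv2.imwrite("pics/w14c.png",cv2.resize(d["frame"][60:230,205:300],None,fx=3.5*1.0,fy=3.5,interpolation=cv2.INTER_CUBIC))
t=grab("top")["frame"];cv2.imwrite("pics/t14.png",t)
s=grab("side")["frame"];cv2.imwrite("pics/s14.png",cv2.resize(s[100:330,120:400],None,fx=2.6,fy=2.6,interpolation=cv2.INTER_CUBIC))
```

```text
(no output)
```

View pics/w14c.png

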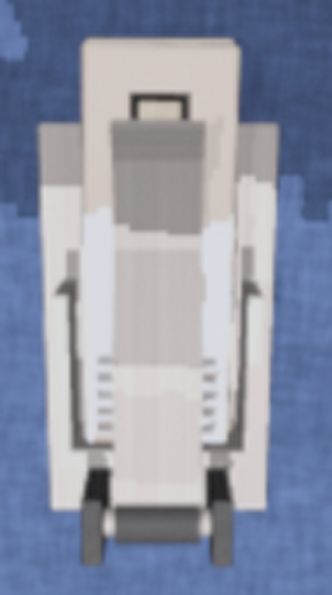

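View pics/s14.png

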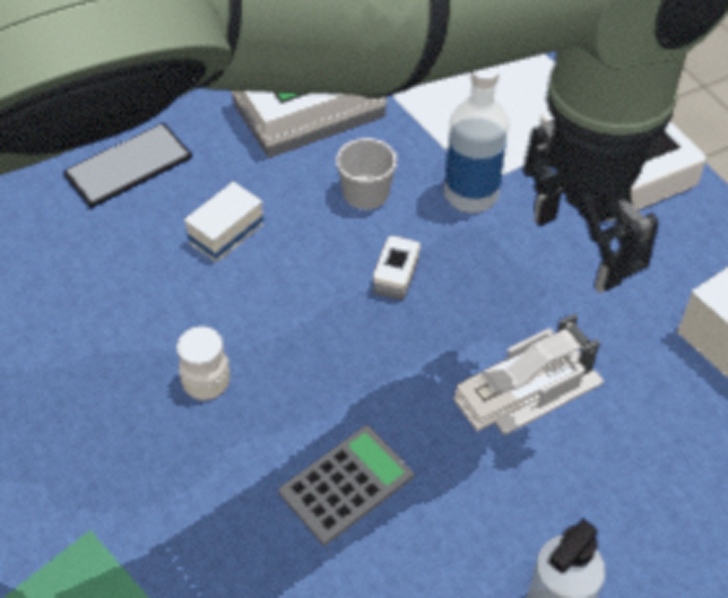

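View pics/t14.png

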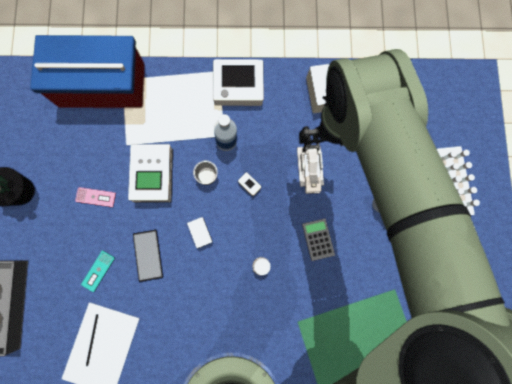

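Run:
```python
from h import *
d=np.load("w14.npy",allow_pickle=True).item()
Ri=np.array([[np.cos(HY),np.sin(HY)],[-np.sin(HY),np.cos(HY)]])
for u,v in [(84,41),(238,41)]:
    w=pix2(d,205+u/3.5-.36,60+v/3.5-.36,.030);print("new front local",Ri@(w[:2]-H))
for n,u,v in [("BL",41,124),("BR",277,126)]:
    w=pix2(d,205+u/3.5-.36,60+v/3.5-.36,.006);print(n,Ri@(w[:2]-H))
e=dict(d);o={"position":np.array([.6124,-.2394,.0233]),"tool_rot":np.array([-3.1416,.0002,-3.0895])}
e["pose"]=toolT(o)@e["tool_from_camera"]
im=cv2.imread("pics/s13.png")[:,400:]
cv2.imwrite("pics/s13c.png",cv2.resize(im[20:220,60:320],None,fx=3,fy=3,interpolation=cv2.INTER_CUBIC))
for n,x,z in [("new top",-.005,.030),("new bot",-.005,.022),("p1 top",-.007,.022),("p1 bot",-.007,.014),("p2top",-.007,.014),("p2 bot",-.007,.006)]:
    p=proj(e,[*hol(x,0),z]);print(n,((p-[156,184])*2-[60,20])*3)
```

```text
new front local [-0.0059 -0.0193]
new front local [-0.0061  0.0211]
BL [ 0.0152 -0.0339]
BR [0.0155 0.0346]
new top [385.1122 194.7185]
new bot [385.4043 155.5338]
p1 top [385.4287 134.419 ]
p1 bot [385.6938  99.6734]
p2top [385.6938  99.6734]
p2 bot [385.9355  67.9921]
```

View pics/s13c.png

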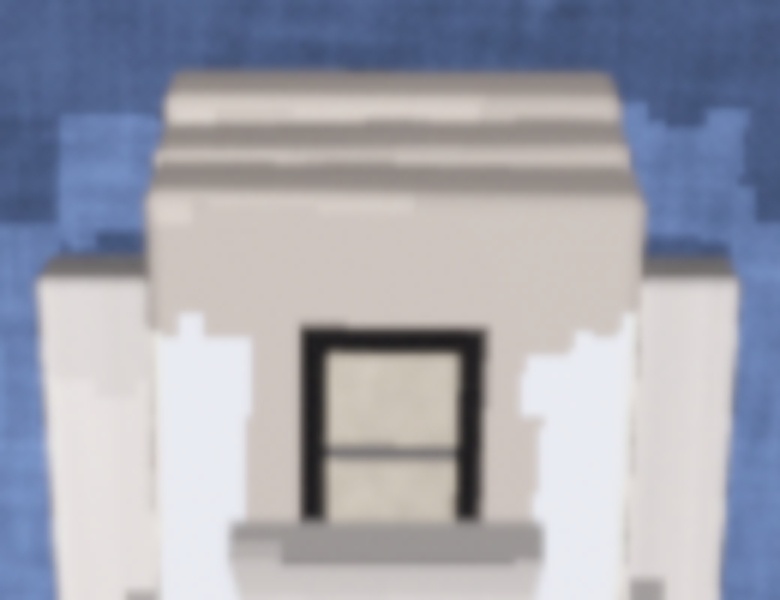

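Run:
```python
from h import *
d=np.load("w14.npy",allow_pickle=True).item()
c=lambda p:((p-[205,60])+.36)*3.5
for n,x,y,z in [("stop top",.105,.02,.036),("cass back top",.105,.02,.03),("cass back top -1",.104,.02,.03),("cass back bot",.105,.02,.022),("front",-.005,0,.03),("guide front top",.06,.025,.036)]: print(n,c(proj(d,[*hol(x,y),z])))
cv2.imwrite("pics/w14d.png",cv2.resize(d["frame"][160:215,215:290],None,fx=10,fy=10,interpolation=cv2.INTER_CUBIC))
for n,x,z in [("stop top",.105,.036),("cass back",.105,.03)]: print(n,(proj(d,[*hol(x,.02),z])-[215,160]+.45)*10)
```

```text
stop top [225.8596 450.6667]
cass back top [224.6963 444.4294]
cass back top -1 [224.7694 441.2025]
cass back bot [223.2099 436.4595]
front [157.6404  45.1107]
guide front top [247.4829 296.063 ]
stop top [546.2131 288.5193]
cass back [542.8895 270.6984]
```

View pics/w14d.png

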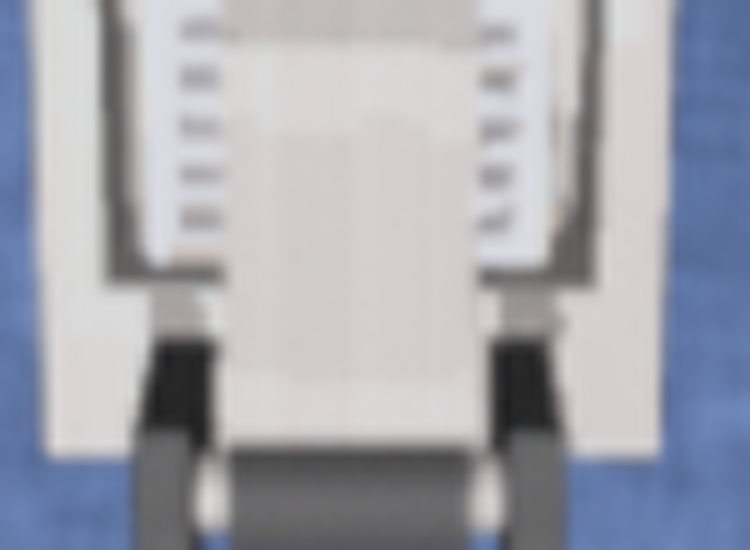

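```bash
python3 -c "
from workcell import bot
print(bot.job_done())"
```

```text
the job is handed in; nothing more can be done
None
```

The cassette is filed on top of the pile in the results holder, ridged end under the sprung arm and window in the open at the front. I handed the job in at about 18 s on the robot's clock.

I pulled it out of the analyser by the ridged end and laid it flat on a free spot near (0.49, -0.09). I then took it again by the window end, turned it and slid it along the pile under the arm until the back stop took a push of about 14 N, and let go.

**Last checks (gripper clear above the holder):**
- **Against the stop:** the enlarged wrist image shows no visible gap; the distance between cassette end and stop edge matches what "home" should give to about 0.2 mm.
- **Position in the holder:** the cassette's front edge measured x = -6 mm against the nominal -5 mm, within the 2 mm camera calibration. It sits straight between the guides.
- **Pile:** the upper cassette's front edge is still at about -6 mm, the same as before. I judged this from one image taken as I let go, because the new cassette now hides most of the pile.
- **Other things:** in the last side and top images everything in view stands where it was. The robot arm hid the sanitiser from above, but the side image shows it in place.

One contact was firmer than intended: the fingers or cassette met the table with about 26 N when I laid the cassette down. I backed off straight away, and I saw no sign that it shifted anything.

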